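Load the strip filter into the photometer head

TASK

Fit the slider with the long strip window into the photometer: push it nose first, grip tab up, past the sprung light shutter into the slot, and gently on until it is fully home against the hidden end stop. Then swing the clamp lever all the way down to lock it there. Leave the other slider, the beaker and the small bottle where they are.

Things in the scene. Friction and masses are not known exactly. Their poses are not given: they have to be found in the camera images.
- strip_slider_tab (a point): Slider to be loaded: aluminium bar 140 x 40 x 10 mm, half-round nose, one long strip window on top, black upright grip tab on its tail, about 100 g, most of it in the tab. This point: middle of the tab at the height to grip, 33 mm above the bar's underside, 128 mm behind the nose tip. Tab 12 mm thick (along y), 26 mm long (along x), top 48 mm above the underside. x along the bar to the nose, y across, z up.
- strip_slider_nose (a point): Tip of that slider's nose, half-way up its 10 mm thickness, on the middle line. Same axes.
- round_slider_tab (a point): Another slider of the same size and shape but with three round windows; not wanted, stays where it lies. This point: middle of its tab; axes as above.
- photometer: Photometer, fixed to the bench; origin on the bench under the slot mouth, x straight into the slot, y to the side to which the lever swings down. Head with the slot 120 mm wide, 105 mm deep, top 50 mm above the bench, a black lamp house on it to 86 mm; behind it a white housing 156 mm wide, 70 mm high, ending 225 mm behind the mouth. In front an apron 52 mm long, level with the slot floor.
- slot_mouth (a point): Centre of the slot's mouth, same axes. Slot 43 mm wide, 13.5 mm high (floor 14 mm, roof 27.5 mm above the bench), straight, flared at the mouth. A light shutter 10 mm inside swings in when pushed (1 to 3 N; not the stop). The rigid end stop has been set somewhere 50 to 80 mm deep and cannot be seen; a firm rise of force tells it.
- lever_pivot (a point): Axle of the clamp lever: 22 mm behind the mouth, 14.5 mm to its y side, 38 mm above the bench, running along x. Axes as slot_mouth.
- lever_end (a point): Point on the upper face of the lever's black handle, 10 mm short of its end, 66 mm from the axle; moves with the lever. Handle 13 mm wide along the slot's x, 9 mm thick, 44 mm long. Lever up: this point is 66 mm above the axle and nearly over it. Lever down: 62 mm to the y side of the axle, 22 mm above it. Push it from the -y side towards +y and down.
- clamp_lever (a joint): Angle of the clamp lever: 0 = up (open), 1.2 rad = fully down (clamped). Stays where it is left; 1 to 3 N at the handle moves it, a little more when its cam meets the slider's rail.
- beaker_1: Glass beaker, 54 mm wide, 69 mm high, origin under its centre; stays where it is.
- reagent_bottle: Small reagent bottle with a wide screw cap, 56 mm wide, 104 mm high, origin under its centre; stays where it is.
There are look-alikes about, which are no part of the job. Leave any pink or yellow look-alike of the part that bears strip_slider_tab alone.

How it is judged:
By the outcome, as a careful person would: the job done as asked, in the order asked, and still so for the second after the job is handed in, with the robot touching nothing.
It also fails if it takes over 58 s, if anything falls off the work surface, if the arm or the gripper's body presses on something with over 40 N, if the wrist force passes 120 N, or if a joint passes its speed limit or range.

ROBOT

A 7-joint arm with a two-finger parallel gripper is mounted at the origin on the work surface; the furniture and walls round the work are solid. World frame = base frame: x ahead of the robot, y to its left, z up, the work surface at z = 0. Lengths are in m, angles in rad, forces in N, time in s.
With the tool pointing down it reaches from about 0.425 to 0.95 m from the base axis. Payload 4.7 kg.
Tool frame: the origin (TCP) lies midway between the tips of the shut fingers; the grasp point (between the pads) lies 19 mm behind it (tcp_to_grasp is the distance from the TCP to the grasp point, in m); z points along the fingers, y is the line along which they close (so a half turn about z gives the same grasp; the last joint's range is limited). The gripper opens to 85 mm and grips with 20 to 120 N. Pads are 22 mm wide; open, the fingers measure 114 mm over their backs; the gripper's body (76 mm by 85 mm) begins 54 mm behind the grasp point. The pads swing forward as they close: fully open they stand 13 mm farther back than shut.
Start: joints at [-1.354, 0.469, -0.049, 1.532, 0.024, 1.141, -0.082], TCP at [0.164, 0.655, 0.208] pointing down, gripper open.
Joint ranges: [-2.59, 2.59], [-0.33, 1.99], [-1.39, 1.29], [0.1, 2.45], [-1.04, 4.18], [0.21, 1.99], [-2.66, 2.66]. Speed limits (rad/s): [2.57, 2.57, 3.14, 3.14, 3.14, 3.14, 3.14].

INTERFACE

Orientations are given as a unit quaternion [x, y, z, w].
In Python, from station import * gives the robot as it stands.
- The arm moves only by the shell command python3 -m inch 'ROWS' [FORCE]. ROWS is JSON, one flat list of numbers, 7 for each row, row after row: the shift along the tool's x, y, z in cm, then the turn, a rotation vector about the tool's x, y, z in degrees, then the gripper's target within -1 to 1 (shut at 1, half-way at 0, fully open at -1). A call has 1 to 20 rows; each row shifts and turns the commanded pose from where the row before left it, along the tool's axes as they then stand; what a row does not reach is not made up. A row lasts 1/10 s, in which the tool goes at most 50 mm and 8.59 degrees, less where a joint would pass 70% of its speed; a pose out of reach is approached as far as the arm can. A call is refused whole if a number of a shift passes 5 or a number of a turn 8.59, either way. A call with a gripper value outside its range is refused whole. The fingers move at their own pace and stop on an object; FORCE is the grip in N (left out, the last holds). Time passes only in rows, so rows that do not move let the fingers close. It gives the time, the measured TCP pose, the force, the opening and the grip force at its end, in the units of the state.
- state(): the state, without advancing time (a new reading comes with each control period).
- capture(name): name is "scene" or "top" or "wrist"; returns the picture (384x512x3 uint8, red, green, blue); there is no depth.
- camera_params(name): a dict with "fovy" (degrees; the focal length in pixels is half the picture's height over the tangent of half this angle, whatever the lens; pixels are square), "cx", "cy" (the principal point, pixels), "k1" (the pictures are not rectified: a ray, as slopes to the right and down, at radius r is drawn at 1 + k1 r^2 times it, then the intrinsics apply), "eye" and "orientation" of the camera in the world; the wrist camera has in their place "tool_from_camera" (4x4, takes a point from camera to tool coordinates, whose origin is the TCP and whose axes are the flange's). Camera axes: x right, y down, z forward; pixel columns grow to the right and rows downward; lengths in m; the calibration is good to about 2 mm. A picture is of the moment at which its call begins: read the wrist's pose just before it. camera_params takes no time and is no camera call.
- hand_in(): hands the job in; it is judged then, once.
The state is a dict: "time_s": time; "joint_positions": joint angles; "qvel": joint speeds; "effort": joint torques, N m; "position": TCP position; "ee_rot": TCP orientation; "ft_force": force on the tool from outside, world axes, zero at the start; "ft_torque": the same for the moment, N m; "gripper_width": finger opening in m; "grasp_force": force on a finger pad.
Only numpy, scipy, OpenCV 4.12 (cv2) and the standard library are available. Lean on these libraries where they do the work, as an engineer would, in place of code of your own. Each camera call takes 0.05 s, during which the arm holds its last target. There are 200 camera calls.

## Working session

There is one attempt and no reset: what is moved stays moved. The work goes in short steps, Python scripts to look and compute and a shell command to move; the robot and the scene stay as the last step left them, time stands still between calls to the robot, and variables do not carry over. Pictures are saved under pics/ and viewed, at most 10 in all, crops included, and the job is handed in when it is done.

```bash
ls; mkdir -p pics; python3 - <<'E'
from station import *
import cv2,numpy as np
s=state();print({k:np.round(v,3).tolist() for k,v in s.items()})
for n in("scene","top","wrist"):
    p=camera_params(n);print(n,p)
    cv2.imwrite(f"pics/{n}0.png",capture(n)[:,:,::-1])
E
```

```text
pics
{'time_s': 0.0, 'joint_positions': [-1.354, 0.469, -0.049, 1.534, 0.024, 1.141, -0.082], 'qvel': [0.001, -0.002, 0.001, 0.0, -0.001, -0.002, 0.0], 'effort': [0.0, -51.032, -0.046, -23.771, 0.011, 0.008, -0.0], 'position': [0.164, 0.654, 0.207], 'ee_rot': [0.123, 0.992, -0.001, -0.0], 'ft_force': [0.276, 0.009, -0.516], 'ft_torque': [-0.006, -0.011, -0.041], 'grasp_force': 0.0, 'gripper_width': 0.086}
scene {'fovy': 57.72140447343884, 'cx': 265.1262512600334, 'cy': 196.4832840584567, 'k1': -0.10741661403170959, 'eye': array([ 0.02764053, -0.59305966,  0.53637499]), 'orientation': array([ 0.8053362 , -0.32244555,  0.19229032, -0.45878853])}
top {'fovy': 49.05775102075617, 'cx': 251.06584502054505, 'cy': 188.74694248046268, 'k1': -0.03351164034478541, 'eye': array([ 0.46757709, -0.03051781,  0.92514443]), 'orientation': array([-0.6966649 ,  0.71449107, -0.04929795,  0.04159613])}
wrist {'fovy': 63.19554795254151, 'cx': 255.45404916939262, 'cy': 190.69761692221817, 'k1': -0.004674653810941137, 'tool_from_camera': array([[ 1.83703372e-04, -9.57460444e-01, -2.88564490e-01,
         7.30719383e-02],
       [ 9.99999982e-01,  1.61551655e-04,  1.00580807e-04,
        -6.74374809e-04],
       [-4.96840732e-05, -2.88564504e-01,  9.57460456e-01,
        -1.66110904e-01],
       [ 0.00000000e+00,  0.00000000e+00,  0.00000000e+00,
         1.00000000e+00]])}
```

```bash
python3 - <<'E'
import cv2
for n in("top","scene"):
    cv2.imwrite(f"pics/{n}0b.png",cv2.resize(cv2.imread(f"pics/{n}0.png"),(800,600),interpolation=cv2.INTER_CUBIC))
E
```

```text
(no output)
```

View pics/top0b.png

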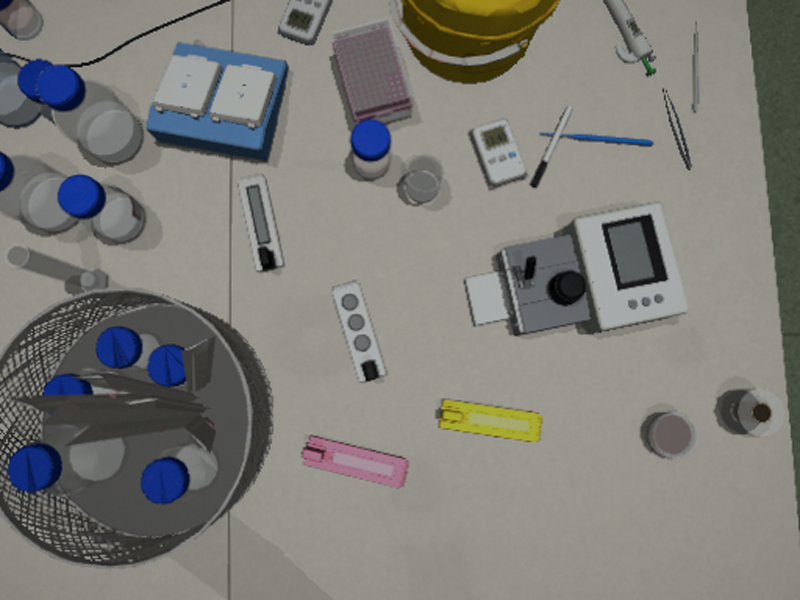

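View pics/scene0b.png

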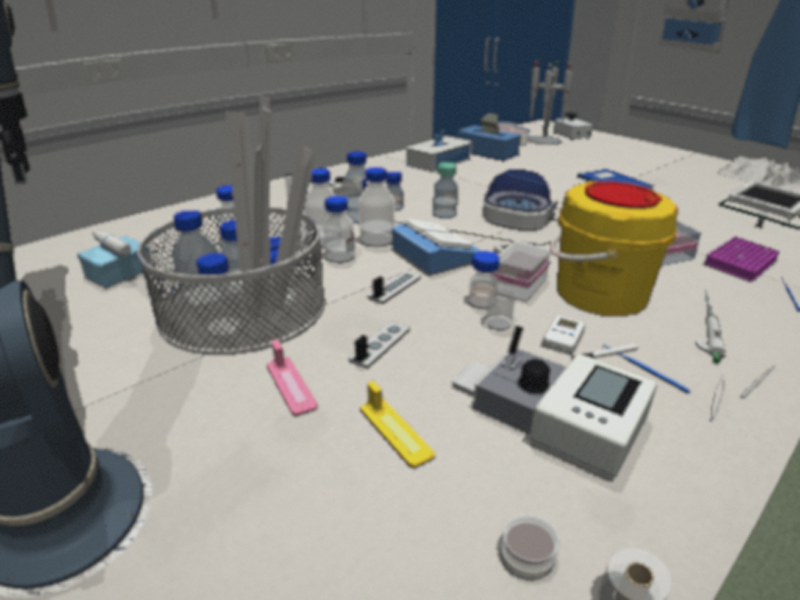

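```bash
cat > h.py <<'E'
from station import *
import cv2,numpy as np
from scipy.spatial.transform import Rotation as R
def cam(n,s=None):
    p=camera_params(n)
    f=192/np.tan(np.radians(p["fovy"])/2)
    if n=="wrist":
        T=np.eye(4);T[:3,:3]=R.from_quat(s["ee_rot"]).as_matrix();T[:3,3]=s["position"];T=T@p["tool_from_camera"]
    else:
        T=np.eye(4);T[:3,:3]=R.from_quat(p["orientation"]).as_matrix();T[:3,3]=p["eye"]
    return f,p["cx"],p["cy"],p["k1"],T
def p2w(c,u,v,z):
    f,cx,cy,k,T=c
    d=np.array([(u-cx)/f,(v-cy)/f]);q=d.copy()
    for _ in range(20):q=d/(1+k*q@q)
    r=T[:3,:3]@np.array([*q,1]);e=T[:3,3]
    return e+r*(z-e[2])/r[2]
def w2p(c,P):
    f,cx,cy,k,T=c
    q=(np.atleast_2d(P)-T[:3,3])@T[:3,:3];q=q[:,:2]/q[:,2:]
    q=q*(1+k*(q**2).sum(1,keepdims=True))
    return q*f+[cx,cy]
E
python3 - <<'E'
import cv2,numpy as np
a=cv2.imread("pics/top0.png")
A=a[105:180,145:190]; B=a[125:225,290:385]
A=cv2.resize(A,(360,600),interpolation=cv2.INTER_CUBIC);B=cv2.resize(B,(418,440),interpolation=cv2.INTER_CUBIC)
c=np.zeros((600,800,3),np.uint8);c[:,:360]=A;c[:440,370:788]=B
cv2.imwrite("pics/crop1.png",c)
E
```

```text
(no output)
```

View pics/crop1.png

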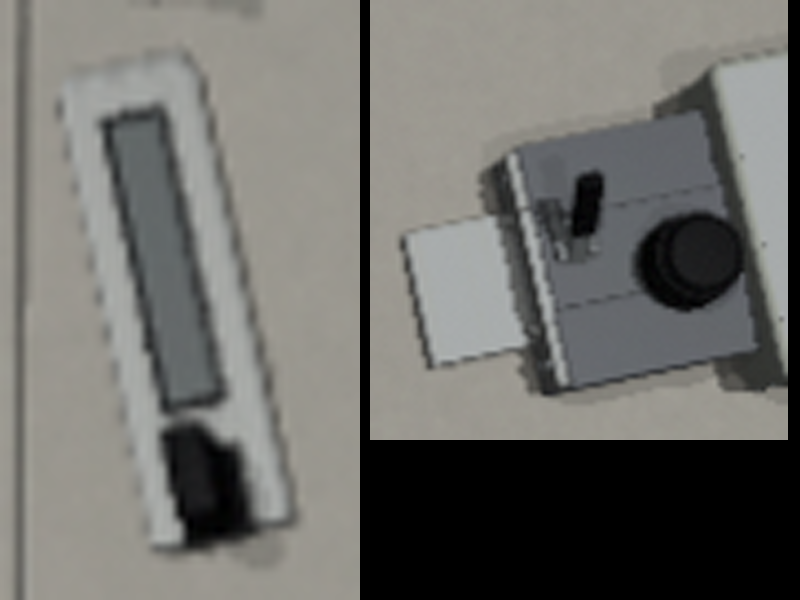

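```bash
python3 - <<'E'
from h import *
c=cam("top")
A=lambda x,y,z:p2w(c,145+(x+.5)/8-.5,105+(y+.5)/8-.5,z)
B=lambda x,y,z:p2w(c,290+(x-370+.5)/4.4-.5,125+(y+.5)/4.4-.5,z)
tl,tr,nl,nr=A(155,548,.01),A(293,522,.01),A(62,92,.01),A(190,55,.01)
t=(tl+tr)/2;n=(nl+nr)/2
print("slider",t,n,np.linalg.norm(t-n),np.linalg.norm(tl-tr),np.degrees(np.arctan2(*(n-t)[1::-1])))
print("edges",[np.degrees(np.arctan2(*(b-a)[1::-1])) for a,b in((tl,nl),(tr,nr))])
f1,f2=B(513,153,.05),B(563,388,.05)
b1,b2=B(705,110,.05),B(757,347,.05)
a1,a2=B(403,235,.014),B(432,367,.014)
for q in(f1,f2,b1,b2,a1,a2):print(q)
print(np.linalg.norm(f1-f2),np.linalg.norm(b1-f1),np.linalg.norm(a1-a2),"yaw",*[np.degrees(np.arctan2(*(y-x)[1::-1])) for x,y in((f1,b1),(f2,b2),(f1,f2),(a1,a2))])
print("mouth",(f1+f2)/2,"apron",(a1+a2)/2)
d=lambda x,y:print(p2w(c,x*.64-.18,y*.64-.18,.1))
d(370,138)
print(p2w(c,422*.64,188*.64,.03))
s=state();print(s["time_s"],s["position"],R.from_quat(s["ee_rot"]).as_matrix().round(3))
E
```

```text
slider [0.62854    0.12992697 0.01      ] [0.76068648 0.15738553 0.01      ] 0.13496912817068857 0.03856307487820384 11.738384386462522
edges [np.float64(11.44702210826442), np.float64(12.02152040804548)]
[ 0.63974282 -0.19391239  0.05      ]
[ 0.52577072 -0.21231952  0.05      ]
[ 0.65881299 -0.28845181  0.05      ]
[ 0.54291066 -0.30635663  0.05      ]
[ 0.6065275  -0.14361478  0.014     ]
[ 0.54022315 -0.15534096  0.014     ]
0.1154489505555196 0.09644362878518448 0.06733327495426533 yaw -78.59552611862506 -79.67021977055228 -170.82563242786526 -169.97072450988415
mouth [ 0.58275677 -0.20311595  0.05      ] apron [ 0.57337533 -0.14947787  0.014     ]
[ 0.78223172 -0.01674813  0.1       ]
[ 0.73357798 -0.08742417  0.03      ]
0.15 [0.16411787 0.65426    0.20678657] [[-0.97   0.243 -0.   ]
 [ 0.243  0.97  -0.001]
 [-0.    -0.002 -1.   ]]
```

```bash
python3 - <<'E'
from h import *
def ray(n,x,y):
    c=cam(n);a=p2w(c,x*.64-.18,y*.64-.18,0);return c[4][:3,3],a
def tri(t,s):
    e1,a=ray("top",*t);e2,b=ray("scene",*s);d1=a-e1;d2=b-e2
    k=np.linalg.lstsq(np.c_[d1,-d2],e2-e1,rcond=None)[0]
    p,q=e1+k[0]*d1,e2+k[1]*d2;print(t,s,p.round(3),np.linalg.norm(p-q).round(4))
for t in((15,400),(40,410),(35,395),(212,338),(188,345)):
    for s in((265,100),(243,115),(308,152)):tri(t,s)
E
```

```text
(15, 400) (265, 100) [0.459 0.265 0.4  ] 0.0465
(15, 400) (243, 115) [0.458 0.284 0.365] 0.0163
(15, 400) (308, 152) [0.458 0.299 0.339] 0.1368
(40, 410) (265, 100) [0.451 0.243 0.402] 0.0428
(40, 410) (243, 115) [0.45  0.261 0.369] 0.0131
(40, 410) (308, 152) [0.449 0.275 0.341] 0.1303
(35, 395) (265, 100) [0.462 0.25  0.398] 0.0354
(35, 395) (243, 115) [0.462 0.268 0.364] 0.0049
(35, 395) (308, 152) [0.462 0.284 0.334] 0.1233
(212, 338) (265, 100) [0.505 0.108 0.399] 0.0724
(212, 338) (243, 115) [0.506 0.114 0.378] 0.1047
(212, 338) (308, 152) [0.51  0.13  0.317] 0.0086
(188, 345) (265, 100) [0.5   0.128 0.396] 0.0583
(188, 345) (243, 115) [0.501 0.135 0.373] 0.0907
(188, 345) (308, 152) [0.505 0.153 0.315] 0.0089
```

```bash
python3 - <<'E'
from h import *
from scipy.optimize import least_squares
def fit(n,pts,z):
    c=cam(n);P=np.array([p2w(c,x*.64-.18,y*.64-.18,z)[:2] for x,y in pts])
    r=least_squares(lambda q:np.hypot(*(P-q[:2]).T)-q[2],[.45,.25,.12]);print(n,z,r.x.round(3),r.cost**.5)
fit("scene",[(155,310),(200,340),(240,347),(290,333),(325,305)],0)
for z in(.1,.13,.16,.2):
    fit("top",[(272,420),(245,335),(205,303),(130,290),(210,535),(110,565),(20,500)],z)
    fit("scene",[(142,255),(185,273),(240,272),(290,258),(322,235),(300,217)],z)
c=cam("top")
for x,y in((145,215),(100,205),(140,135),(288,60),(150,130)):print(p2w(c,x*.64,y*.64,.05))
E
```

```text
scene 0 [0.447 0.321 0.172] 0.010155620656376603
top 0.1 [0.423 0.281 0.169] 0.004360489807419965
scene 0.1 [0.475 0.397 0.173] 0.010748994171587279
top 0.13 [0.425 0.269 0.163] 0.0042019542958094515
scene 0.13 [0.444 0.329 0.161] 0.010010020054951416
top 0.16 [0.426 0.258 0.157] 0.0040434187841989246
scene 0.16 [0.414 0.261 0.149] 0.009271045938342767
top 0.2 [0.428 0.243 0.148] 0.0038320381020515424
scene 0.2 [0.373 0.17  0.133] 0.008285747116159413
[0.69904741 0.29340169 0.05      ]
[0.71480014 0.35588785 0.05      ]
[0.81352283 0.3034955  0.05      ]
[0.91887139 0.09712702 0.05      ]
[0.82040442 0.28970402 0.05      ]
```

```bash
python3 -m inch '[0,0,-3.5,0,0,0,-1,0,0,-3.5,0,0,0,-1,0,0,-3.5,0,0,0,-1,0,0,-3.5,0,0,0,-1,0,0,-3.5,0,0,0,-1,0,0,-3.5,0,0,0,-1,-4,-1,0,0,0,0,-1,-4,-1,0,0,0,0,-1,-4,-1,0,0,0,0,-1,-4,-1,0,0,0,0,-1,-4,-1,0,0,0,0,-1,-4,-1,0,0,0,0,-1,-4,-1,0,0,0,0,-1,-4,-1,0,0,0,0,-1]'
python3 -m inch '[-3.4,-2.4,0,0,0,0,-1,-3.4,-2.4,0,0,0,0,-1,-3.4,-2.4,0,0,0,0,-1,-3.4,-2.4,0,0,0,0,-1,-3.4,-2.4,0,0,0,0,-1,-3.4,-2.4,0,0,0,0,-1,-3.4,-2.4,0,0,0,0,-1,-0.9,-3.5,0,0,0,-6.4,-1,-0.9,-3.5,0,0,0,-6.4,-1,-0.5,-3.5,0,0,0,-6.4,-1,0,-3,0,0,0,-6.4,-1,0,0,0,0,0,0,-1]'
python3 - <<'E'
from h import *
s=state();print(s["time_s"],s["position"],R.from_quat(s["ee_rot"]).as_matrix().round(3),s["joint_positions"])
im=capture("wrist");np.savez("w1.npz",p=s["position"],q=s["ee_rot"])
cv2.imwrite("pics/w1.png",cv2.resize(im[:,:,::-1],(800,600),interpolation=cv2.INTER_CUBIC))
E
```

```text
time_s: 1.55
position: [0.4564, 0.4982, 0.4173]
ee_rot: [0.123, 0.992, -0.0, -0.0]
ft_force: [-0.0, 0.5, 0.5]
gripper_width: 0.0855
grasp_force: 0.0
time_s: 2.75
position: [0.6573, 0.1345, 0.4177]
ee_rot: [-0.096, 0.995, -0.002, 0.0]
ft_force: [-0.4, -0.9, 0.0]
gripper_width: 0.0854
grasp_force: 0.0
2.75 [0.65725285 0.13446576 0.41773998] [[-0.981 -0.192  0.   ]
 [-0.192  0.981 -0.003]
 [ 0.    -0.003 -1.   ]] [-0.353173    0.37364922  0.13309379  1.21507032 -0.04510108  1.55623573
  1.53530968]
```

View pics/w1.png

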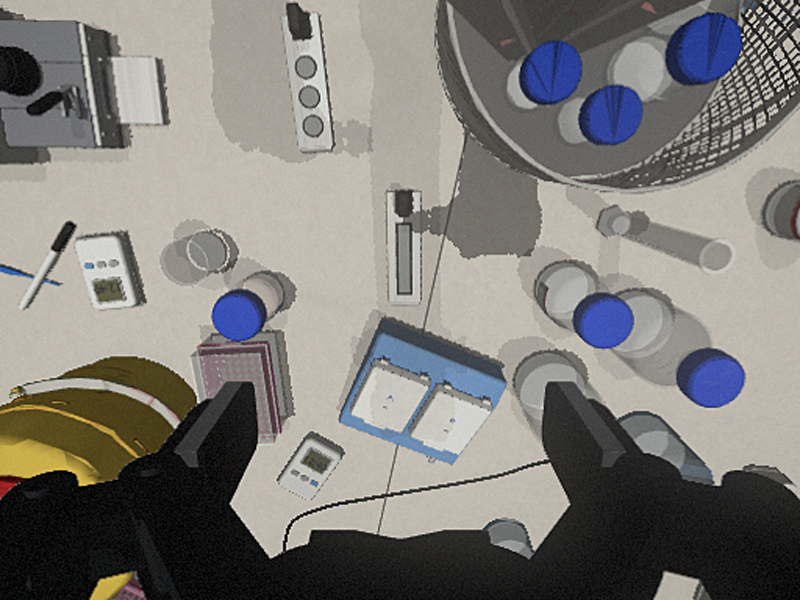

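```bash
python3 - <<'E'
from h import *
w=np.load("w1.npz");s={"position":w["p"],"ee_rot":w["q"]}
c=cam("wrist",s);g=lambda x,y,z:p2w(c,x*.64-.18,y*.64-.18,z)
t=(g(387.5,190,.01)+g(421,191,.01))/2;n=(g(390,304,.01)+g(420.5,303,.01))/2
print(t,n,np.linalg.norm(t-n),np.degrees(np.arctan2(*(n-t)[1::-1])))
for q in((388,190),(421,191),(390,304),(420.5,303)):print(g(*q,.01))
# photometer
f1,f2,a1,a2=g(84,22,.05),g(101,147,.05),g(157,57,.014),g(168,124,.014)
print(f1,f2,np.linalg.norm(f1-f2),a1,a2,np.degrees(np.arctan2(*(f2-f1)[1::-1])),np.degrees(np.arctan2(*(a2-a1)[1::-1])))
print("mouth",(f1+f2)/2)
E
```

```text
[0.62693147 0.13193795 0.01      ] [0.76052841 0.1597133  0.01      ] 0.13645370083356326 11.744715675740439
[0.62997862 0.11345026 0.01      ]
[0.62377357 0.15099109 0.01      ]
[0.76479218 0.14139286 0.01      ]
[0.75626464 0.17803374 0.01      ]
[ 0.52527254 -0.20897653  0.05      ] [ 0.64115978 -0.19007426  0.05      ] 0.11741869336533751 [ 0.54039894 -0.15397677  0.014     ] [ 0.60608617 -0.13842744  0.014     ] 9.263886180647074 13.317785731062312
mouth [ 0.58321616 -0.1995254   0.05      ]
```

```bash
python3 -m inch '[1.8,0.2,-0,0,0,-0.7,-1,0,0,4,0,0,0,-1,0,0,4,0,0,0,-1,0,0,4,0,0,0,-1,0,0,4,0,0,0,-1,0,0,4,0,0,0,-1,0,0,4,0,0,0,-1,0,0,4,0,0,0,-1,0,0,4,0,0,0,-1,0,0,0,0,0,0,-1]'
python3 - <<'E'
from h import *
s=state();print(s["time_s"],s["effort"],s["joint_positions"])
im=capture("wrist");np.savez("w2.npz",p=s["position"],q=s["ee_rot"])
cv2.imwrite("pics/w2.png",im[:,:,::-1])
E
```

```text
time_s: 3.8
position: [0.6333, 0.1406, 0.0913]
ee_rot: [-0.107, 0.994, -0.001, -0.006]
ft_force: [-1.3, -0.7, -0.2]
gripper_width: 0.0855
grasp_force: 0.0
3.8 [ 4.44504926e-01 -5.19376338e+01  2.14336529e+00 -2.15598893e+01
  2.01791944e-02 -4.97134980e-01  1.31478882e-02] [-0.3473683   0.54386604  0.09072033  1.7046888  -0.06073787  0.90859769
  1.55398214]
```

View pics/w2.png

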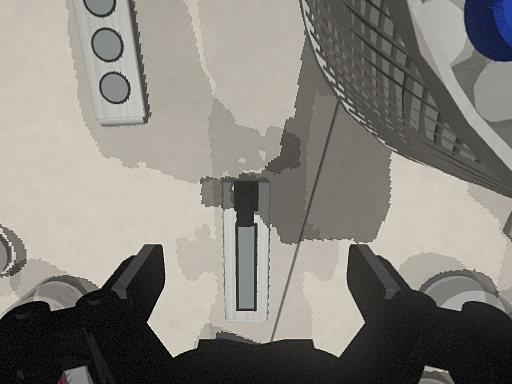

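```bash
python3 - <<'E'
from h import *
s=state();print(s["time_s"],s["position"],s["ee_rot"])
w=np.load("w2.npz");s={"position":w["p"],"ee_rot":w["q"]};print(w["p"])
c=cam("wrist",s);g=lambda x,y,z:p2w(c,x,y,z)
t=(g(223,179,.01)+g(270,179,.01))/2;n=(g(225,320,.01)+g(268,320,.01))/2
print(t,n,np.linalg.norm(t-n),np.degrees(np.arctan2(*(n-t)[1::-1])))
print(g(246,181,.048),g(246,197,.048), "tool y yaw",np.degrees(np.arctan2(*R.from_quat(w["q"]).as_matrix()[1::-1,1])))
E
```

```text
3.85 [0.63601182 0.1409709  0.09491704] [-1.07138897e-01  9.94238846e-01 -1.19731677e-04 -3.21848315e-03]
[0.63326589 0.14064054 0.09125822]
[0.62534548 0.13064246 0.01      ] [0.75892513 0.15870883 0.01      ] 0.13649631951982827 11.865792674938596
[0.61740289 0.12968785 0.048     ] [0.62879062 0.13207587 0.048     ] tool y yaw 102.31187323570565
```

```bash
python3 -m inch '[0,0,0,0,0,0,-1,0,0,0,0,0,0,-1,0,0,0,0,0,0,-1,0,0,0,0,0,0,-1]'
python3 - <<'E'
from h import *
s=state();im=capture("wrist")
M=R.from_quat(s["ee_rot"]).as_matrix();print(s["position"],M.round(3),np.degrees(np.arctan2(M[1,1],M[0,1])))
a=cv2.imread("pics/w2.png");G=lambda i:np.float32(cv2.cvtColor(i,cv2.COLOR_BGR2GRAY)[150:330,190:300])
print(cv2.phaseCorrelate(G(a),G(im[:,:,::-1].copy())))
E
```

```text
time_s: 4.25
position: [0.6392, 0.14, 0.0992]
ee_rot: [-0.106, 0.994, 0.0, 0.001]
ft_force: [1.1, 0.5, -0.2]
gripper_width: 0.0857
grasp_force: 0.0
[0.63922622 0.13999882 0.09917912] [[-0.977 -0.211  0.002]
 [-0.211  0.977  0.001]
 [-0.003  0.    -1.   ]] 102.20710661654289
((2.1625271788834297, -12.070159315489605), 0.3455403373859547)
```

```bash
python3 -m inch '[0.2,-0.6,0,0,0,0.4,-1,0,0,2.1,0,0,0,-1,0,0,2.1,0,0,0,-1,0,0,2.1,0,0,0,-1,0,0,2.1,0,0,0,-1,0,0,0,0,0,0,-1,0,0,0,0,0,0,-1,0,0,0,0,0,0,-1]'
```

```text
time_s: 5.1
position: [0.6388, 0.1335, 0.015]
ee_rot: [-0.103, 0.995, 0.0, 0.001]
ft_force: [0.8, -0.6, 0.4]
gripper_width: 0.0854
grasp_force: 0.0
```

```bash
python3 -m inch '[0,0,0,0,0,0,1,0,0,0,0,0,0,1,0,0,0,0,0,0,1,0,0,0,0,0,0,1,0,0,0,0,0,0,1,0,0,0,0,0,0,1,0,0,0,0,0,0,1,0,0,0,0,0,0,1,0,0,0,0,0,0,1,0,0,0,0,0,0,1]' 50
python3 - <<'E'
from h import *
s=state();im=capture("wrist")
M=R.from_quat(s["ee_rot"]).as_matrix();print(s["position"],M.round(3),np.degrees(np.arctan2(M[1,1],M[0,1])))
np.savez("w3.npz",p=s["position"],q=s["ee_rot"]);cv2.imwrite("pics/w3.png",im[:,:,::-1])
E
```

```text
time_s: 6.1
position: [0.6379, 0.1334, 0.0139]
ee_rot: [-0.103, 0.995, 0.0, 0.0]
ft_force: [-0.1, -0.5, 4.0]
gripper_width: 0.0106
grasp_force: 51.4
[0.63792529 0.13343654 0.01385048] [[-0.979 -0.205  0.   ]
 [-0.205  0.979  0.   ]
 [-0.     0.    -1.   ]] 101.81310552064575
```

View pics/w3.png

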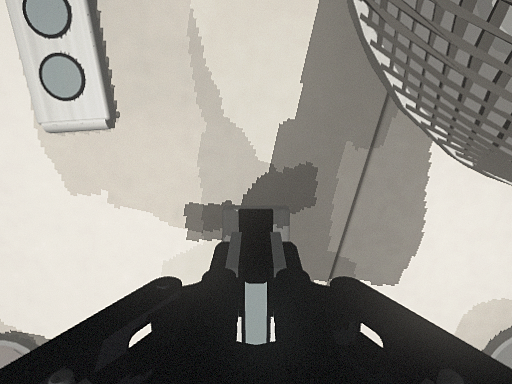

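```bash
python3 -m inch '[0,0,-1,0,0,0,1,0,0,-2,0,0,0,1,0,0,-3,0,0,0,1,0.4,-2.6,-3.4,0,0,0,1,0.4,-2.6,-3.4,0,0,0,1,0.4,-2.6,-3.4,0,0,0,1,0.4,-2.6,-3.4,0,0,0,1,0.4,-2.6,-3.4,0,0,0,1,0.4,-2.6,-3.4,0,0,0,1,0.4,-2.6,-3.4,0,0,0,1,0,0,0,0,0,0,1,0,0,0,0,0,0,1,0,0,0,0,0,0,1,0,0,0,0,0,0,1,0,0,0,0,0,0,1]'
python3 - <<'E'
from h import *
w=np.load("w3.npz");c=cam("wrist",{"position":w["p"],"ee_rot":w["q"]})
M=R.from_quat(w["q"]).as_matrix();print("tail in tool",[(M.T@(p2w(c,u,206,.01)-w["p"])).round(4) for u in(237,289)])
s=state();im=capture("wrist")
M=R.from_quat(s["ee_rot"]).as_matrix();print(s["position"],M.round(3),s["time_s"])
np.savez("w4.npz",p=s["position"],q=s["ee_rot"]);cv2.imwrite("pics/w4.png",cv2.resize(im[:,:,::-1],(800,600),interpolation=cv2.INTER_CUBIC))
E
```

```text
time_s: 7.65
position: [0.6471, -0.0491, 0.3102]
ee_rot: [-0.104, 0.995, 0.0, -0.001]
ft_force: [-0.6, 0.6, -1.2]
gripper_width: 0.0101
grasp_force: 50.8
tail in tool [array([ 0.013 , -0.0114,  0.0038]), array([0.013 , 0.0186, 0.0038])]
[ 0.64711065 -0.04910326  0.31015893] [[-0.978 -0.207 -0.003]
 [-0.207  0.978  0.   ]
 [ 0.002  0.001 -1.   ]] 7.65
```

View pics/w4.png

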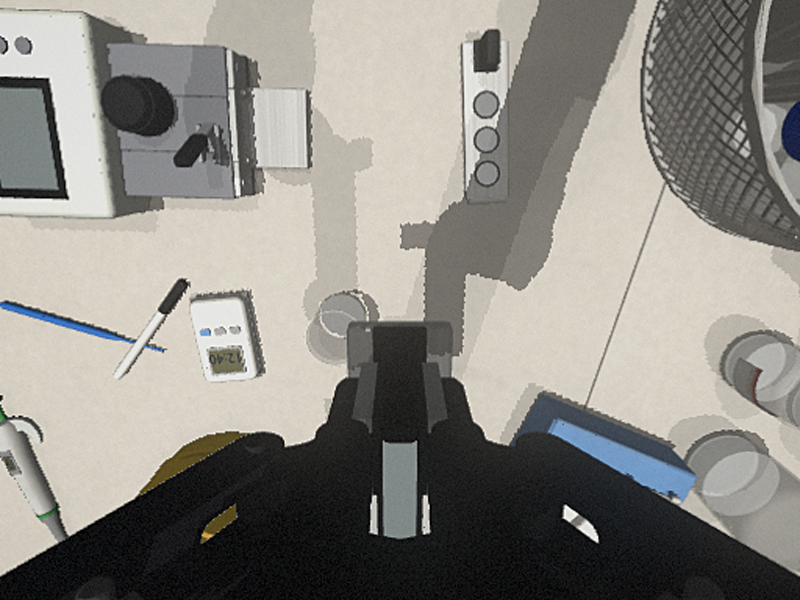

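```bash
python3 - <<'E'
from h import *
w=np.load("w4.npz");s={"position":w["p"],"ee_rot":w["q"]};M=R.from_quat(w["q"]).as_matrix()
c=cam("wrist",s);g=lambda x,y,z:p2w(c,x*.64-.18,y*.64-.18,z)
an=lambda a,b:np.degrees(np.arctan2(*(b-a)[1::-1])).round(2)
f1,f2=g(226,46,.05),g(237,198,.05);b1,b2=g(107,45,.05),g(123,198,.05)
a1,a2=g(307,89,.014),g(312,167,.014);n1,n2=g(254,88,.014),g(258.5,168,.014)
for k in(f1,f2,b1,b2,a1,a2,n1,n2):print(k.round(4))
print(np.linalg.norm(f1-f2),np.linalg.norm(b1-f1),np.linalg.norm(a1-a2),np.linalg.norm((a1+a2-n1-n2)/2))
print("yaw",an(f1,f2)-90,an(b1,b2)-90,an(a1,a2)-90,an(f1,b1),an(f2,b2),an(a1,n1),an(a2,n2))
print("front",(f1+f2)/2,"apron",(a1+a2)/2)
h=np.array([.6*0+1,0])
print("tail in tool",[(M.T@(g(u,322,w["p"][2]-.004)-w["p"])).round(4) for u in(347,453)])
print("pivot/lever up-end px",w2p(c,[.6,-.2,.05]))
E
```

```text
[ 0.5249 -0.2158  0.05  ]
[ 0.6413 -0.1937  0.05  ]
[ 0.5435 -0.3082  0.05  ]
[ 0.6615 -0.2899  0.05  ]
[ 0.5402 -0.1552  0.014 ]
[ 0.6047 -0.1405  0.014 ]
[ 0.5489 -0.2009  0.014 ]
[ 0.6157 -0.1884  0.014 ]
0.11841604464185208 0.09426678160299193 0.0662153518205135 0.04779801309115936
yaw -79.25 -81.15 -77.17 -78.62 -78.12 -79.12 -77.07
front [ 0.58309398 -0.20477932  0.05      ] apron [ 0.5724345  -0.14785626  0.014     ]
tail in tool [array([ 0.0129, -0.0201,  0.004 ]), array([0.0129, 0.0191, 0.004 ])]
pivot/lever up-end px [[150.32260998  94.11374922]]
```

```bash
python3 -m inch '[0,0,0,0,0,7.62,1,0,0,0,0,0,7.62,1,0,0,0,0,0,7.62,1,0,0,0,0,0,7.62,1,0,0,0,0,0,7.62,1,0,0,0,0,0,7.62,1,0,0,0,0,0,7.62,1,0,0,0,0,0,7.62,1,0,0,0,0,0,7.62,1,0,0,0,0,0,7.62,1,0,0,0,0,0,7.62,1,0,0,0,0,0,7.62,1,0,0,0,0,0,0,1,0,0,0,0,0,0,1,0,0,0,0,0,0,1,0,0,0,0,0,0,1]'
cat > go.py <<'E'
from h import *
import sys
def rep(t=None):
    s=state();M=R.from_quat(s["ee_rot"]).as_matrix()
    print("t",s["time_s"],"pos",s["position"].round(4),"yaw y",np.degrees(np.arctan2(M[1,1],M[0,1])).round(2),"zax",M[:,2].round(4),"F",np.round(s["ft_force"],1),"w",round(s["gripper_width"],4),"tool F",(M.T@s["ft_force"]).round(1))
    if t: print("shift cm",(M.T@(np.array(t)-s["position"])*100).round(2))
rep([float(a) for a in sys.argv[1:]])
E
python3 go.py .555 -.0495 .15
```

```text
time_s: 9.3
position: [0.6476, -0.0504, 0.3115]
ee_rot: [0.64, 0.769, 0.0, -0.0]
ft_force: [-1.0, -0.9, -1.1]
gripper_width: 0.0104
grasp_force: 50.8
t 9.3 pos [ 0.6476 -0.0504  0.3115] yaw y 10.44 zax [-1.e-04  2.e-04 -1.e+00] F [-1.  -0.9 -1.1] w 0.0104 tool F [-0.7 -1.1  1.1]
shift cm [ 1.76 -9.09 16.15]
```

Translate across, then down to 40 mm above the apron pose.

```bash
python3 -m inch '[0.4,-2.3,0,0,0,0,1,0.4,-2.3,0,0,0,0,1,0.5,-2.3,0,0,0,0,1,0.5,-2.2,0,0,0,0,1,0,0,4,0,0,0,1,0,0,4,0,0,0,1,0,0,4,0,0,0,1,0,0,4,0,0,0,1,0,0,4,0,0,0,1,0,0,4,0,0,0,1,0,0,0,0,0,0,1,0,0,0,0,0,0,1,0,0,0,0,0,0,1,0,0,0,0,0,0,1]'
python3 go.py .555 -.0495 .0295
python3 - <<'E'
from h import *
A=capture("scene");B=capture("top")
c=np.zeros((600,800,3),np.uint8)
c[:,:400]=cv2.resize(A[195:330,260:350],(400,600),interpolation=cv2.INTER_CUBIC)
c[:,400:]=cv2.resize(B[120:240,265:345],(400,600),interpolation=cv2.INTER_CUBIC)
cv2.imwrite("pics/c5.png",c[:,:,::-1])
E
```

```text
time_s: 10.7
position: [0.5567, -0.0492, 0.074]
ee_rot: [0.64, 0.768, 0.002, 0.002]
ft_force: [-0.6, -0.5, -0.8]
gripper_width: 0.0106
grasp_force: 50.8
t 10.7 pos [ 0.5567 -0.0492  0.074 ] yaw y 10.38 zax [ 4.7e-03  4.0e-04 -1.0e+00] F [-0.6 -0.5 -0.8] w 0.0106 tool F [-0.4 -0.7  0.8]
shift cm [ 0.   -0.19  4.45]
```

View pics/c5.png

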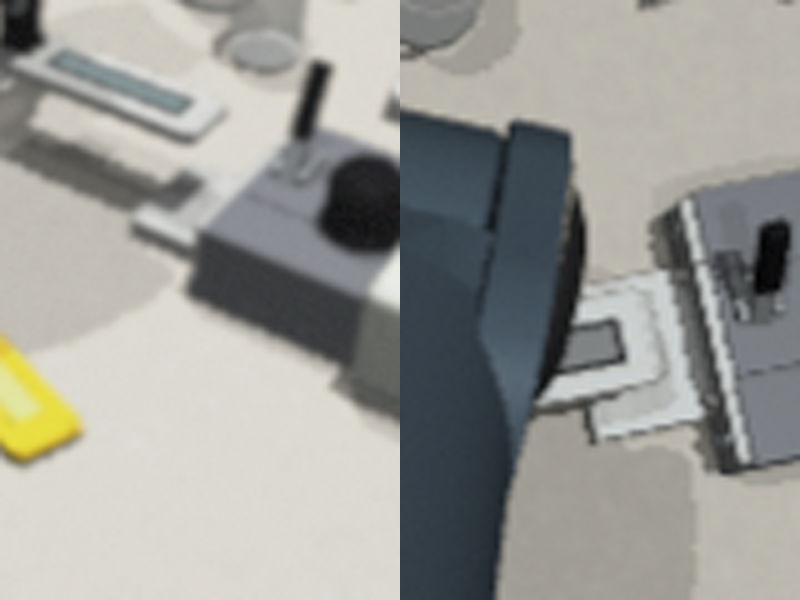

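```bash
python3 - <<'E'
from h import *
c=cam("top");B=lambda x,y,z:p2w(c,265+(x-400+.5)/5-.5,120+(y+.5)/5-.5,z)
n1,n2=B(642,278,.07),B(662,376,.07);f1,f2=B(685,202,.05),B(743,465,.05)
a1=B(590,440,.014);a2=B(706,416,.014);e=B(668,272,.014)
print(n1,n2,np.linalg.norm(n1-n2),"mid",(n1+n2)/2);print(f1,f2,(f1+f2)/2,np.linalg.norm(f1-f2),np.degrees(np.arctan2(*(f1-f2)[1::-1]))-90,a1,a2,e)
s=state();M=R.from_quat(s["ee_rot"]).as_matrix();print("nose pred",s["position"]+M@[-.127,-.0005,.005])
m=np.array([.583,-.204]);v=np.array([.9833,.1822]);print("lateral nose",v@((n1+n2)[:2]/2-m),"front mid",v@((f1+f2)[:2]/2-m), np.degrees(np.arctan2(*(n1-n2)[1::-1]))-90)
d=cam("scene");S=lambda x,y,z:p2w(d,260+(x+.5)*90/400-.5,195+(y+.5)*135/600-.5,z)
for z in(.064,.068,.072):print(z,S(222,106,z),S(188,138,z))
E
```

```text
[ 0.60307924 -0.1697225   0.07      ] [ 0.5622203  -0.17611942  0.07      ] 0.04135666110318182 mid [ 0.58264977 -0.17292096  0.07      ]
[ 0.638444   -0.19275481  0.05      ] [ 0.52619417 -0.21175854  0.05      ] [ 0.58231908 -0.20225668  0.05      ] 0.1138471234149727 -80.39102117278863 [ 0.5412055  -0.15297246  0.014     ] [ 0.55039653 -0.20409416  0.014     ] [ 0.61434723 -0.19042405  0.014     ]
nose pred [ 0.57842159 -0.17405249  0.06833205]
lateral nose 0.0053182192525905525 front mid -0.00035191120421024214 -81.10194627272216
0.064 [ 0.59978926 -0.16753272  0.064     ] [ 0.56295553 -0.1746767   0.064     ]
0.068 [ 0.59494439 -0.17113602  0.068     ] [ 0.55842256 -0.17821951  0.068     ]
0.072 [ 0.59009953 -0.17473932  0.072     ] [ 0.55388959 -0.18176231  0.072     ]
```

```bash
python3 - <<'E'
from h import *
m=np.array([.583,-.204]);v=np.array([.9833,.1822]);u=np.array([.1822,-.9833])
c=cam("top");B=lambda x,y,z:p2w(c,265+(x-400+.5)/5-.5,120+(y+.5)/5-.5,z)
d=cam("scene");S=lambda x,y,z:p2w(d,260+(x+.5)*90/400-.5,195+(y+.5)*135/600-.5,z)
for z in(.066,.070):
  for P in(B(616,320,z),B(626,362,z),S(193,101,z),S(172,109,z)):
    print(z,P.round(4),"lat",(v@(P[:2]-m)).round(4),"ax",(u@(P[:2]-m)).round(4))
  print()
# apron/head in scene now
for nm,(x,y),z in(("apron near",(132,220),.014),("head front bottom-near top",(200,235),.05)):
  P=S(x,y,z);print(nm,P,"lat",v@(P[:2]-m),"ax",u@(P[:2]-m))
s=state();print(s["position"])
E
python3 -m inch '[0,0,0,0,0,0,1,0,0,0,0,0,0,1]'; python3 go.py .555 -.0495 .0295
```

```text
0.066 [ 0.5864 -0.1588  0.066 ] lat 0.0116 ax -0.0438
0.066 [ 0.5688 -0.1622  0.066 ] lat -0.0063 ax -0.0437
0.066 [ 0.5895 -0.1553  0.066 ] lat 0.0153 ax -0.0467
0.066 [ 0.5751 -0.1525  0.066 ] lat 0.0016 ax -0.052

0.07 [ 0.5859 -0.1582  0.07  ] lat 0.0112 ax -0.0445
0.07 [ 0.5684 -0.1616  0.07  ] lat -0.0067 ax -0.0444
0.07 [ 0.5847 -0.159   0.07  ] lat 0.0099 ax -0.044
0.07 [ 0.5705 -0.1563  0.07  ] lat -0.0036 ax -0.0492

apron near [ 0.53840825 -0.16026861  0.014     ] lat -0.03587920496956508 ax -0.05112568957661484
head front bottom-near top [ 0.5190898  -0.22169979  0.05      ] lat -0.0660677969498829 ax 0.005759765680620647
[ 0.55600177 -0.04904549  0.07331736]
time_s: 11.0
position: [0.5551, -0.049, 0.0721]
ee_rot: [0.64, 0.768, 0.0, 0.0]
ft_force: [0.1, -0.8, -0.9]
gripper_width: 0.01
grasp_force: 50.8
t 11.0 pos [ 0.5551 -0.049   0.0721] yaw y 10.39 zax [ 9.e-04  3.e-04 -1.e+00] F [ 0.1 -0.8 -0.9] w 0.01 tool F [-0.8 -0.   0.9]
shift cm [-0.05 -0.02  4.26]
```

```bash
python3 -m inch '[0,0,1.2,0,0,0,1,0,0,1.2,0,0,0,1,0,0,1,0,0,0,1,0,0,0.8,0,0,0,1,0,0,0,0,0,0,1,0,0,0,0,0,0,1,0,0,0,0,0,0,1]'
python3 go.py .5588 -.0692 .0295
python3 - <<'E'
from h import *
A=capture("scene");B=capture("top")
c=np.zeros((600,800,3),np.uint8)
c[:,:400]=cv2.resize(A[205:295,260:320],(400,600),interpolation=cv2.INTER_CUBIC)
c[:,400:]=cv2.resize(B[150:225,290:340],(400,600),interpolation=cv2.INTER_CUBIC)
cv2.imwrite("pics/c6.png",c[:,:,::-1])
E
```

```text
time_s: 11.7
position: [0.5551, -0.0491, 0.0298]
ee_rot: [0.64, 0.768, 0.0, 0.0]
ft_force: [-0.3, 0.5, -1.7]
gripper_width: 0.0106
grasp_force: 50.8
t 11.7 pos [ 0.5551 -0.0491  0.0298] yaw y 10.37 zax [ 5.e-04  1.e-04 -1.e+00] F [-0.3  0.5 -1.7] w 0.0106 tool F [ 0.6 -0.2  1.7]
shift cm [-2.04  0.    0.03]
```

View pics/c6.png

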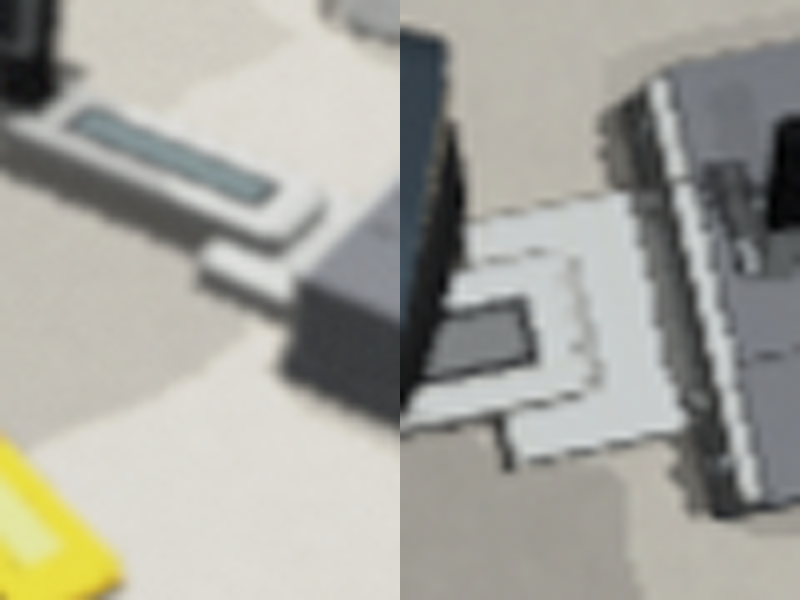

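```bash
python3 - <<'E'
from h import *
m=np.array([.583,-.204]);v=np.array([.9833,.1822]);u=np.array([.1822,-.9833])
c=cam("top");B=lambda x,y,z:p2w(c,290+(x-400+.5)/8-.5,150+(y+.5)/8-.5,z)
for n,z,pts in(("bar",.026,[(565,251),(455,270),(600,388),(420,424)]),("win",.026,[(528,300),(537,358)]),("apron",.014,[(470,221),(628,192),(515,466),(683,431)])):
  for p in pts:
    P=B(*p,z);print(n,p,"lat %.4f ax %.4f"%(v@(P[:2]-m),u@(P[:2]-m)))
E
```

```text
bar (565, 251) lat 0.0205 ax -0.0306
bar (455, 270) lat 0.0216 ax -0.0609
bar (600, 388) lat -0.0177 ax -0.0297
bar (420, 424) lat -0.0172 ax -0.0793
win (528, 300) lat 0.0096 ax -0.0434
win (537, 358) lat -0.0063 ax -0.0445
apron (470, 221) lat 0.0354 ax -0.0521
apron (628, 192) lat 0.0343 ax -0.0077
apron (515, 466) lat -0.0329 ax -0.0550
apron (683, 431) lat -0.0330 ax -0.0080
```

```bash
python3 -m inch '[-0.7,-0.05,0.03,0,0,0,1,-0.7,0,0,0,0,0,1,-0.6,0,0,0,0,0,1,0,0,0,0,0,0,1,0,0,0,0,0,0,1]';python3 go.py
python3 -m inch '[-0.5,0,0,0,0,0,1,-0.5,0,0,0,0,0,1,-0.3,0,0,0,0,0,1,0,0,0,0,0,0,1,0,0,0,0,0,0,1]';python3 go.py
```

```text
time_s: 12.3
position: [0.5579, -0.0692, 0.0293]
ee_rot: [0.641, 0.768, 0.0, -0.0]
ft_force: [-0.3, -0.4, -2.0]
gripper_width: 0.0106
grasp_force: 50.8
t 12.3 pos [ 0.5579 -0.0692  0.0293] yaw y 10.34 zax [-1.e-04  1.e-04 -1.e+00] F [-0.3 -0.4 -2. ] w 0.0106 tool F [-0.4 -0.3  2. ]
time_s: 12.8
position: [0.5603, -0.0816, 0.0292]
ee_rot: [0.64, 0.768, 0.0, -0.0]
ft_force: [1.1, 0.5, -1.5]
gripper_width: 0.0102
grasp_force: 50.8
t 12.8 pos [ 0.5603 -0.0816  0.0292] yaw y 10.38 zax [-1.e-04  1.e-04 -1.e+00] F [ 1.1  0.5 -1.5] w 0.0102 tool F [0.3 1.2 1.5]
```

```bash
python3 -m inch '[-0.4,0,0,0,0,0,1,-0.4,0,0,0,0,0,1,-0.4,0,0,0,0,0,1,0,0,0,0,0,0,1]';python3 go.py
python3 -m inch '[-0.4,0,0,0,0,0,1,-0.4,0,0,0,0,0,1,-0.4,0,0,0,0,0,1,0,0,0,0,0,0,1]';python3 go.py
```

```text
time_s: 13.2
position: [0.5624, -0.0939, 0.0292]
ee_rot: [0.641, 0.768, -0.0, -0.0]
ft_force: [0.3, 1.4, -2.7]
gripper_width: 0.0106
grasp_force: 50.7
t 13.2 pos [ 0.5624 -0.0939  0.0292] yaw y 10.34 zax [-2.e-04 -0.e+00 -1.e+00] F [ 0.3  1.4 -2.7] w 0.0106 tool F [1.3 0.5 2.7]
time_s: 13.6
position: [0.5648, -0.1068, 0.0293]
ee_rot: [0.641, 0.768, -0.0, 0.001]
ft_force: [0.0, -1.7, -3.6]
gripper_width: 0.0102
grasp_force: 50.6
t 13.6 pos [ 0.5648 -0.1068  0.0293] yaw y 10.3 zax [ 6.0e-04 -1.3e-03 -1.0e+00] F [ 0.  -1.7 -3.6] w 0.0102 tool F [-1.6 -0.3  3.6]
```

```bash
python3 -m inch '[-0.4,0,0,0,0,0,1,-0.4,0,0,0,0,0,1,-0.4,0,0,0,0,0,1,-0.3,0,0,0,0,0,1,0,0,0,0,0,0,1]';python3 go.py
python3 -m inch '[-0.2,0,0,0,0,0,1,-0.2,0,0,0,0,0,1,0,0,0,0,0,0,1]';python3 go.py
python3 -m inch '[-0.2,0,0,0,0,0,1,-0.2,0,0,0,0,0,1,0,0,0,0,0,0,1]';python3 go.py
```

```text
time_s: 14.1
position: [0.5674, -0.121, 0.0293]
ee_rot: [0.641, 0.768, -0.0, 0.0]
ft_force: [0.4, -0.9, -3.6]
gripper_width: 0.0102
grasp_force: 50.6
t 14.1 pos [ 0.5674 -0.121   0.0293] yaw y 10.33 zax [ 3.e-04 -7.e-04 -1.e+00] F [ 0.4 -0.9 -3.6] w 0.0102 tool F [-1.   0.2  3.6]
time_s: 14.4
position: [0.5681, -0.1242, 0.0293]
ee_rot: [0.64, 0.768, 0.0, 0.0]
ft_force: [-0.6, 0.5, -2.0]
gripper_width: 0.0106
grasp_force: 50.6
t 14.4 pos [ 0.5681 -0.1242  0.0293] yaw y 10.37 zax [ 2.e-04 -1.e-04 -1.e+00] F [-0.6  0.5 -2. ] w 0.0106 tool F [ 0.6 -0.5  2. ]
time_s: 14.7
position: [0.5684, -0.1255, 0.0292]
ee_rot: [0.64, 0.769, 0.001, -0.002]
ft_force: [-1.0, 5.7, -0.9]
gripper_width: 0.0103
grasp_force: 50.9
t 14.7 pos [ 0.5684 -0.1255  0.0292] yaw y 10.44 zax [-0.0015  0.0032 -1.    ] F [-1.   5.7 -0.9] w 0.0103 tool F [5.8 0.  0.9]
```

```bash
python3 -m inch '[-0.2,0,0,0,0,0,1,0,0,0,0,0,0,1,0,0,0,0,0,0,1]';python3 go.py
python3 -m inch '[-0.2,0,0,0,0,0,1,0,0,0,0,0,0,1,0,0,0,0,0,0,1]';python3 go.py
```

```text
time_s: 15.0
position: [0.5684, -0.1255, 0.0291]
ee_rot: [0.639, 0.769, 0.001, -0.003]
ft_force: [-2.0, 9.0, 0.3]
gripper_width: 0.01
grasp_force: 51.1
t 15.0 pos [ 0.5684 -0.1255  0.0291] yaw y 10.5 zax [-0.0029  0.0057 -1.    ] F [-2.   9.   0.3] w 0.01 tool F [ 9.2 -0.3 -0.2]
time_s: 15.3
position: [0.5684, -0.1255, 0.029]
ee_rot: [0.639, 0.769, 0.002, -0.004]
ft_force: [-3.9, 12.6, 3.0]
gripper_width: 0.0102
grasp_force: 51.3
t 15.3 pos [ 0.5684 -0.1255  0.029 ] yaw y 10.56 zax [-0.0041  0.0082 -1.    ] F [-3.9 12.6  3. ] w 0.0102 tool F [13.1 -1.5 -2.8]
```

```bash
python3 -m inch '[0.2,0,0.1,0,0,0,1,0.2,0,0,0,0,0,1,0,0,0,0,0,0,1,0,0,0,0,0,0,1]';python3 go.py
python3 -m inch '[0,0,0,0,0,0,0.2,0,0,0,0,0,0,-0.2,0,0,0,0,0,0,-0.2,0,0,0,0,0,0,-0.2,0,0,0,0,0,0,-0.2,0,0,0,0,0,0,-0.2,0,0,0,0,0,0,-0.2]';python3 go.py
```

```text
time_s: 15.7
position: [0.5685, -0.1253, 0.0283]
ee_rot: [0.64, 0.769, 0.001, -0.002]
ft_force: [-2.1, 7.3, 1.1]
gripper_width: 0.0106
grasp_force: 51.1
t 15.7 pos [ 0.5685 -0.1253  0.0283] yaw y 10.46 zax [-0.0013  0.0033 -1.    ] F [-2.1  7.3  1.1] w 0.0106 tool F [ 7.5 -0.8 -1. ]
time_s: 16.4
position: [0.5688, -0.1279, 0.0283]
ee_rot: [0.64, 0.768, 0.0, 0.0]
ft_force: [-0.1, 0.6, -0.1]
gripper_width: 0.0515
grasp_force: 0.0
t 16.4 pos [ 0.5688 -0.1279  0.0283] yaw y 10.37 zax [ 0. -0. -1.] F [-0.1  0.6 -0.1] w 0.0515 tool F [0.6 0.  0.1]
```

```bash
python3 -m inch '[0,0,-2,0,0,0,-0.2,0,0,-3,0,0,0,-0.2,0,0,-4,0,0,0,1,0,0,-4,0,0,0,1,0,0,0,0,0,0,1,0,0,0,0,0,0,1,0,0,0,0,0,0,1,0,0,0,0,0,0,1]' 60
cat >> h.py <<'E'
m0=np.array([.5833,-.2035,0]);U=np.array([.1805,-.9836,0]);V=np.array([.9836,.1805,0])
ph=lambda P:np.array([(P-m0)@U,(P-m0)@V,P[2]]).round(4)
wo=lambda x,y,z:m0+x*U+y*V+np.array([0,0,z])
E
python3 - <<'E'
from h import *
c=cam("top");B=lambda x,y,z:p2w(c,290+(x-370+.5)/4.4-.5,125+(y+.5)/4.4-.5,z)
w=np.load("w4.npz");cw=cam("wrist",{"position":w["p"],"ee_rot":w["q"]});g=lambda x,y,z:p2w(cw,x*.64-.18,y*.64-.18,z)
print("end top",ph(B(592,176,.114)),"root",ph(B(583,234,.07)))
print("end w4",ph(g(179,161,.114)),"root",ph(g(207,137,.07)))
print("lamp top L,R,T,B",*[ph(B(*p,.086)) for p in((667,248),(742,258),(705,213),(705,290))])
print("lamp w4",*[ph(g(*p,.086)) for p in((101,100),(160,105),(130,76),(130,130))])
A=lambda s:print(s["position"],s["time_s"]); A(state())
for y,z in((-25,.13),(-22,.093),(-2,.093)):print(y,z,wo(.022,y/1000,z).round(4))
E
python3 go.py .5695 -.2296 .15
```

```text
time_s: 17.2
position: [0.5677, -0.1275, 0.1567]
ee_rot: [0.64, 0.768, -0.001, -0.001]
ft_force: [0.4, 0.4, -0.7]
gripper_width: 0.0001
grasp_force: 0.0
end top [0.019  0.0296 0.114 ] root [0.0198 0.0097 0.07  ]
end w4 [0.0188 0.0282 0.114 ] root [0.0138 0.0104 0.07  ]
lamp top L,R,T,B [ 0.0524 -0.0063  0.086 ] [ 0.0854 -0.0179  0.086 ] [0.0736 0.006  0.086 ] [ 0.065  -0.0288  0.086 ]
lamp w4 [ 0.0848 -0.0136  0.086 ] [ 0.0411 -0.0112  0.086 ] [ 0.061  -0.0307  0.086 ] [0.0658 0.0072 0.086 ]
[ 0.56774352 -0.12753513  0.15673918] 17.2
-25 0.13 [ 0.5627 -0.2297  0.13  ]
-22 0.093 [ 0.5656 -0.2291  0.093 ]
-2 0.093 [ 0.5853 -0.2255  0.093 ]
t 17.2 pos [ 0.5677 -0.1275  0.1567] yaw y 10.38 zax [-2.9e-03  4.0e-04 -1.0e+00] F [ 0.4  0.4 -0.7] w 0.0001 tool F [0.3 0.4 0.7]
shift cm [-10.07  -1.66   0.67]
```

```bash
python3 -m inch '[-2.5,-0.6,0,0,0,0,1,-2.5,-0.6,0,0,0,0,1,-2.5,-0.6,0,0,0,0,1,-2.4,-0.5,0,0,0,0,1,0,0,2,0,0,0,1,0,0,2.2,0,0,0,1,0,0,2,0,0,0,1,0,0,0,0,0,0,1,0,0,0,0,0,0,1,0,0,0,0,0,0,1]'
python3 -m inch '[0,0,0,0,0,0,1,0,0,0,0,0,0,1]'
python3 - <<'E'
from h import *
s=state();print(s["position"],ph(s["position"]),s["ft_force"].round(1))
E
```

```text
time_s: 18.2
position: [0.5645, -0.2297, 0.097]
ee_rot: [0.64, 0.768, 0.0, 0.001]
ft_force: [-0.4, -0.7, -0.3]
gripper_width: -0.0002
grasp_force: 0.0
time_s: 18.4
position: [0.5645, -0.2295, 0.0971]
ee_rot: [0.64, 0.768, 0.0, 0.001]
ft_force: [0.4, 0.5, -1.0]
gripper_width: 0.0003
grasp_force: 0.0
[ 0.56446981 -0.22953809  0.09713617] [ 0.0222 -0.0232  0.0971] [ 0.4  0.5 -1. ]
```

```bash
python3 -m inch '[0,0.9,0.2,0,0,0,1,0,0.9,0.2,0,0,0,1,0,0.4,0,0,0,0,1,0,0,0,0,0,0,1]';python3 go.py
python3 -m inch '[0,0.4,0,0,0,0,1,0,0.4,0.1,0,0,0,1,0,0,0,0,0,0,1]';python3 go.py
```

```text
time_s: 18.8
position: [0.5866, -0.2248, 0.092]
ee_rot: [0.64, 0.769, 0.0, 0.0]
ft_force: [-0.5, -0.6, -0.5]
gripper_width: -0.0002
grasp_force: 0.0
t 18.8 pos [ 0.5866 -0.2248  0.092 ] yaw y 10.46 zax [ 1.e-04  1.e-04 -1.e+00] F [-0.5 -0.6 -0.5] w -0.0002 tool F [-0.5 -0.6  0.5]
time_s: 19.1
position: [0.594, -0.2237, 0.0911]
ee_rot: [0.64, 0.768, 0.0, 0.0]
ft_force: [-0.8, -0.6, 0.3]
gripper_width: -0.0001
grasp_force: 0.0
t 19.1 pos [ 0.594  -0.2237  0.0911] yaw y 10.41 zax [ 2.e-04  1.e-04 -1.e+00] F [-0.8 -0.6  0.3] w -0.0001 tool F [-0.4 -0.9 -0.3]
```

```bash
python3 -m inch '[0,0.4,0,0,0,0,1,0,0.3,0,0,0,0,1,0,0,0,0,0,0,1]'|grep -E "pos|ft_f"
python3 -m inch '[0,0.4,0.1,0,0,0,1,0,0.3,0.1,0,0,0,1,0,0,0,0,0,0,1]'|grep -E "pos|ft_f"
python3 -m inch '[0,0.4,0.1,0,0,0,1,0,0.3,0.1,0,0,0,1,0,0,0,0,0,0,1]'|grep -E "pos|ft_f"
```

```text
position: [0.6009, -0.2224, 0.0913]
ft_force: [-0.7, 0.5, 0.0]
position: [0.6077, -0.2211, 0.089]
ft_force: [-0.4, 0.3, -0.4]
position: [0.615, -0.2201, 0.0874]
ft_force: [0.8, 0.4, 0.7]
```

```bash
python3 -m inch '[0,0.4,0.2,0,0,0,1,0,0.4,0.2,0,0,0,1]'|grep -E "pos|ft_f"
python3 - <<'E'
from h import *
A=capture("scene");B=capture("top")
c=np.zeros((600,800,3),np.uint8)
c[:,:400]=cv2.resize(A[165:285,285:365],(400,600),interpolation=cv2.INTER_CUBIC)
c[:,400:]=cv2.resize(B[120:240,305:385],(400,600),interpolation=cv2.INTER_CUBIC)
cv2.imwrite("pics/c7.png",c[:,:,::-1])
E
```

```text
position: [0.6237, -0.2186, 0.0844]
ft_force: [0.9, 0.9, 6.5]
```

View pics/c7.png

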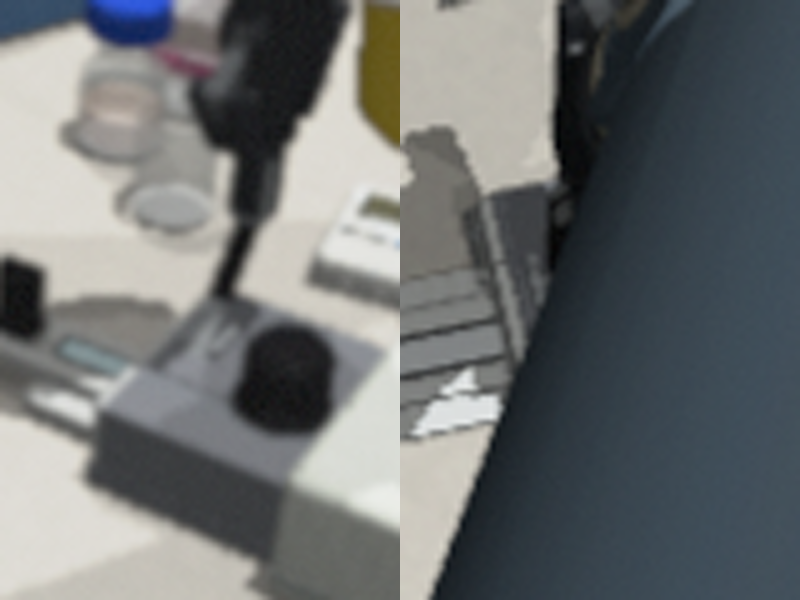

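```bash
python3 -m inch '[0,0.3,0.2,0,0,0,1,0,0.3,0.2,0,0,0,1]'|grep -E "pos|ft_f"
python3 -m inch '[0,0.4,0.4,0,0,0,1,0,0.4,0.4,0,0,0,1]'|grep -E "pos|ft_f"
python3 -m inch '[0,0.3,0.4,0,0,0,1,0,0.2,0.4,0,0,0,1]'|grep -E "pos|ft_f"
python3 -m inch '[0,0.2,0.4,0,0,0,1]'|grep -E "pos|ft_f"
```

```text
position: [0.6307, -0.2174, 0.0811]
ft_force: [3.1, 2.9, 8.4]
position: [0.6413, -0.2155, 0.0744]
ft_force: [5.3, 3.1, 9.9]
position: [0.649, -0.2142, 0.0676]
ft_force: [9.2, 3.7, 13.8]
position: [0.6522, -0.2137, 0.0644]
ft_force: [10.1, 3.9, 16.1]
```

```bash
python3 go.py; python3 -m inch '[0,0,-0.5,0,0,0,1,0,0,-2,0,0,0,1,0,0,-4,0,0,0,1,0,0,-4,0,0,0,1,0,0,-4,0,0,0,1,4,0,-4,0,0,0,1,4,0,0,0,0,0,1,4,0,0,0,0,0,1,4,0,0,0,0,0,1,4,0,0,0,0,0,1,0,0,0,0,0,0,1]'
python3 - <<'E'
from h import *
A=capture("scene");cv2.imwrite("pics/s8.png",A[:,:,::-1]);B=capture("top");cv2.imwrite("pics/t8.png",B[:,:,::-1])
for n,im in(("scene",A),("top",B)):
    c=cam(n);g=cv2.cvtColor(im,cv2.COLOR_RGB2GRAY)
    for th in np.arange(0,1.31,.1):
        pts=[wo(.0195,.0145+r*np.sin(th)+o*np.cos(th),.038+r*np.cos(th)-o*np.sin(th)) for r in np.arange(36,75,3)/1000 for o in(0,.004,.008)]
        px=np.round(w2p(c,pts)).astype(int);v=g[px[:,1],px[:,0]];print(n,th.round(1),v.mean().round(),np.percentile(v,80))
s=state();print(s["position"])
E
```

```text
t 21.0 pos [ 0.6522 -0.2137  0.0644] yaw y 10.5 zax [ 0.0191 -0.0011 -0.9998] F [10.1  3.9 16.1] w 0.0003 tool F [  1.9  11.  -15.9]
time_s: 22.1
position: [0.6058, -0.0152, 0.2383]
ee_rot: [0.636, 0.771, 0.0, -0.003]
ft_force: [0.1, 0.8, 0.3]
gripper_width: -0.0002
grasp_force: 0.0
scene 0.0 191.0 209.0
scene 0.1 186.0 208.0
scene 0.2 177.0 208.0
scene 0.3 161.0 207.8
scene 0.4 141.0 197.0
scene 0.5 114.0 169.4
scene 0.6 88.0 119.20000000000005
scene 0.7 69.0 93.0
scene 0.8 61.0 70.4
scene 0.9 65.0 84.4
scene 1.0 91.0 108.4
scene 1.1 129.0 160.8
scene 1.2 153.0 192.8
scene 1.3 164.0 205.60000000000002
top 0.0 149.0 165.8
top 0.1 149.0 167.0
top 0.2 124.0 154.0
top 0.3 86.0 131.0
top 0.4 53.0 83.00000000000001
top 0.5 32.0 25.0
top 0.6 24.0 24.0
top 0.7 24.0 25.0
top 0.8 24.0 25.0
top 0.9 31.0 25.400000000000002
top 1.0 43.0 31.800000000000004
top 1.1 62.0 96.80000000000001
top 1.2 95.0 164.8
top 1.3 126.0 197.4
[ 0.60654168 -0.02218546  0.23885532]
```

```bash
python3 - <<'E'
from h import *
E={}
for n in("scene","top"):
    im=cv2.imread(f"pics/{n[0]}8.png");g=cv2.cvtColor(im,cv2.COLOR_BGR2GRAY);c=cam(n)
    p=np.round(w2p(c,[wo(.0195,.0145+.06*np.sin(.8)+.003,.038+.06*np.cos(.8))])[0]).astype(int)
    k,l,st,ce=cv2.connectedComponentsWithStats((g<(50 if n=="top" else 85)).astype(np.uint8))
    i=l[p[1],p[0]];print(n,p,i,st[i],ce[i],g[p[1]-1:p[1]+2,p[0]])
    sub=g[p[1]-16:p[1]+17,p[0]-16:p[0]+17]
    for r in sub[::1]:print("".join(" .:-=+*#%@"[::-1][min(9,v//26)] for v in r))
E
```

```text
scene [336 213] 92 [331 211   9  13  44] [334.93181818 216.56818182] [73 54 45]
========-:.......................
========-::......................
========-::......................
========-:.......................
========-:.......................
----====-::................:.....
------==-:::.....................
---------:::.....................
==------::::....................:
====----:::.....................:
====----:::....................:.
=-====--:::.....:::::..........:.
======--::::...:-=--::........::.
++===--::::::.:-=**+=::......::..
===---::::::.::=*#%#+-:.....::...
----::::::::::-+#%%#+-:.....::...
--:::-:::::.::=*#%#*=::....::....
:-::::::::..:-+#%%#+-:.....::....
:::::::::..:-=*%%#*=:.....::::...
:::::::....:=*#%%#+-:.....:---:..
..........:-+#%%#+-:.....::=+=-::
.........::=*%%%*=::.....:-++++==
.........:-+#%%#+-:......:-+**+++
........:-+*%%#*=:......::=+*****
.......::-+#%%#+-:......::=++****
......::-=+*##*=:........:--==+++
.....:::--==+*+-:.........:::--==
....:::-----=*+=-:::.........::::
...:::----:-=**+=--::::..........
..:::----:-=+***++=--::::........

[... 601 characters left out ...]
%@@%@%=:::::::::::::
::::::::::::=#@@@@@=:::::::::::::
::::--::::::=#@@@@@+-::::::::----
::::--::::::-*@@@@@*-:::::-------
::::::::::::-*@@@@@#=::::---=====
:::::--::::--+@%@@@*=:-==========
::::::-:--:-:+@@@@@%+=====+======
:-==+-----:--+%@@@@%+============
-+***=--==+++#@@%@@%+============
=****++=+**##%@@@@@@+============
=****++++*###%@@%@@@*+===========
=***-:-+=+####%@@@@@*+===========
-=*#-.-+=+*###%@@@@@#+===========
=*##-.-+==+###%@@@@@#+===========
*###=:-++=+###%@@@@@%+===========
*###*-.-+=+*##%@@@@@%+===========
*##**-.-+==+##%@@@@@%+===========
*##*#-.-+==+##%@@@@@%+===========
*####=:-+===*##%@@#**+===========
+*###+::=+==+##%+====+===========
+*####-.-+==+###+---=============
```

```bash
python3 - <<'E'
from h import *
def tri(t,s):
    r=[]
    for n,p in(("top",t),("scene",s)):
        c=cam(n);a=p2w(c,*p,0);r.append((c[4][:3,3],a-c[4][:3,3]))
    (e1,d1),(e2,d2)=r;k=np.linalg.lstsq(np.c_[d1,-d2],e2-e1,rcond=None)[0]
    p,q=e1+k[0]*d1,e2+k[1]*d2;return ph((p+q)/2),np.linalg.norm(p-q)
print("tip",tri((333,148.5),(337,211.5)));print("root",tri((335,167),(330.5,223)))
for th in(.6,.7,.8,.9,1.,1.1):
    q=[wo(.0195,.0145+r*np.sin(th)+o*np.cos(th),.038+r*np.cos(th)-o*np.sin(th)) for r,o in((.076,.004),(.032,.004))]
    print(th,w2p(cam("scene"),q).round(1).tolist(),w2p(cam("top"),q).round(1).tolist())
E
```

```text
tip (array([0.0193, 0.0688, 0.0807]), np.float64(0.0042510769261740735))
root (array([0.0194, 0.0332, 0.0661]), np.float64(0.001122575497071663))
0.6 [[337.4, 206.6], [331.1, 223.8]] [[335.0, 151.1], [334.2, 166.3]]
0.7 [[338.2, 207.3], [331.4, 224.2]] [[333.8, 148.9], [333.7, 165.4]]
0.8 [[338.8, 208.3], [331.7, 224.6]] [[332.7, 147.0], [333.2, 164.7]]
0.9 [[339.3, 209.5], [331.9, 225.2]] [[331.6, 145.5], [332.8, 164.1]]
1.0 [[339.7, 211.0], [332.0, 225.8]] [[330.5, 144.3], [332.3, 163.6]]
1.1 [[340.0, 212.7], [332.1, 226.6]] [[329.5, 143.5], [331.9, 163.3]]
```

```bash
python3 - <<'E'
from h import *
print(wo(.0195,.038,.15),wo(.0195,.038,.10))
s=state();M=R.from_quat(s["ee_rot"]).as_matrix();print((M.T@(wo(.0195,.038,.10)-s["position"])*100).round(2),s["ft_force"])
# slider tab in scene: predicted centre & dark map
c=cam("scene");im=cv2.imread("pics/s8.png");g=cv2.cvtColor(im,cv2.COLOR_BGR2GRAY)
P=np.array([.5685,-.1255,0]);p=w2p(c,[P+[0,0,.062],P+[0,0,.024]]).round(1);print(p)
x,y=p[0].astype(int)
for r in g[y-12:y+24,x-16:x+30]:print("".join(" .:-=+*#%@"[::-1][min(9,v//26)] for v in r))
E
```

```text
[ 0.62419655 -0.2158212   0.15      ] [ 0.62419655 -0.2158212   0.1       ]
[-19.36  -1.76  13.89] [ 0.83444729 -1.25153552  0.39993903]
[[288.1 217. ]
 [287.4 229.6]]
::::::::::::......................:-==========
...:::::::::......................:-===-======
......::::........................::-=--======
...................................::---=+====
...................................:::--=+++==
.....................................:::-=====
.......................................::----=
.................................:......::::--
.........................................:::::
.............:::...........................:::
............::--::...........................:
...........:-=++=-::::........................
..........::=*##*++=-::.......................
..........:-+#%%%%#*+=::......................
..........:-+%@%%%%%#+-:......................
..........:-+%@%%%@%%*-:......................
..........:-+%@%%@@@%*=:......................
..........:-*%@@@@@@%*=:......................
........:::-*%@@@@@@%*-:......................
.......::::=*%@@@@@@%*-:......................
......::::-=*%@@@@@@%*-:......................
.::::::::--+#%@@@@@@#+-:......................
::::::::---+#%@@@@@@#+-::.....................
::::::::--=+#%@@@@@@%*=:::....................
:-::::::--=*#%@@@@@@%*=-:....::...............
:-::::::--=+##%%%@@%%*=-:....::..............:
:-::::::---=++*#%%%%*+--:::::::....::.......::
-:--:::------==+**#*+-----=--:::..:::.......::
--:::---===-----==+=----==+===--:::......:::::
-:::----=++==----------=+++=====--:::...:::::-
::::----=***++==---::--=+++========--::.::::-=
-:--:---=+****++==------=+++=========--::::-==
:::-::--=+*******++=-----=====+=======--::-===
::------=+*********++==-----==++++====----==++
:::::--==+****#******++==------=+++==--:-==+++
:::::---==+*****#******+++=-----=====---====++
```

```bash
python3 -m inch '[-4,-0.3,0,0,0,0,1,-4,-0.3,0,0,0,0,1,-4,-0.4,0,0,0,0,1,-4,-0.4,0,0,0,0,1,-3.4,-0.4,0,0,0,0,1,0,0,3.5,0,0,0,1,0,0,3.5,0,0,0,1,0,0,3.5,0,0,0,1,0,0,3,0,0,0,1,0,0,0,0,0,0,1,0,0,0,0,0,0,1,0,0,0,0,0,0,1]'
cat > ps.py <<'E'
from h import *
s=state();M=R.from_quat(s["ee_rot"]).as_matrix();F=s["ft_force"]
print("t",s["time_s"],"ph",ph(s["position"]),"F xyz ph",(F@U).round(1),(F@V).round(1),F[2].round(1),"zax",ph(M[:,2]+m0))
E
python3 ps.py
```

```text
time_s: 23.4
position: [0.6257, -0.2186, 0.1067]
ee_rot: [0.641, 0.768, 0.0, 0.002]
ft_force: [-0.1, 0.1, -0.3]
gripper_width: 0.0002
grasp_force: 0.0
t 23.4 ph [0.0225 0.0389 0.1067] F xyz ph -0.1 -0.1 -0.3 zax [ 0.0021  0.0027 -1.    ]
```

```bash
for i in 1; do :; done; python3 -m inch '[0,0,0.6,0,0,0,1,0,0,0.6,0,0,0,1,0,0,0.6,0,0,0,1]'>/dev/null;python3 ps.py
python3 -m inch '[0,0,0.5,0,0,0,1,0,0,0.5,0,0,0,1]'>/dev/null;python3 ps.py
python3 -m inch '[0,0,0.5,0,0,0,1]'>/dev/null;python3 ps.py
```

```text
t 23.7 ph [0.0206 0.0385 0.0867] F xyz ph 0.1 -0.5 0.7 zax [ 1.e-04  8.e-04 -1.e+00]
t 23.9 ph [0.0205 0.0383 0.0761] F xyz ph -0.4 -0.3 0.5 zax [-2.e-04 -2.e-04 -1.e+00]
t 24.0 ph [0.0205 0.0383 0.0711] F xyz ph -0.6 -0.8 -0.4 zax [-2.e-04 -3.e-04 -1.e+00]
```

```bash
python3 -m inch '[0,0.4,0,0,0,0,1,0,0.2,0,0,0,0,1]'>/dev/null;python3 ps.py
python3 -m inch '[0,0.4,0.1,0,0,0,1]'>/dev/null;python3 ps.py
python3 -m inch '[0,0.4,0.2,0,0,0,1]'>/dev/null;python3 ps.py
```

```text
t 24.2 ph [0.0206 0.0449 0.0715] F xyz ph -0.9 -0.3 -0.2 zax [-0.e+00  3.e-04 -1.e+00]
t 24.3 ph [0.0209 0.0488 0.0709] F xyz ph 0.4 1.4 -0.3 zax [ 3.e-04  6.e-04 -1.e+00]
t 24.4 ph [0.0208 0.0531 0.0689] F xyz ph -0.6 -0.1 1.5 zax [ 3.e-04  1.e-03 -1.e+00]
```

```bash
python3 -m inch '[0,0.2,0.4,0,0,0,1]'>/dev/null;python3 ps.py
python3 -m inch '[0,0.2,0.4,0,0,0,1]'>/dev/null;python3 ps.py
python3 -m inch '[0,0.2,0.4,0,0,0,1]'>/dev/null;python3 ps.py
python3 - <<'E'
from h import *
A=capture("scene");cv2.imwrite("pics/s9.png",A[:,:,::-1]);g=cv2.cvtColor(A,cv2.COLOR_RGB2GRAY)
for r in g[192:235,318:362]:print("".join(" .:-=+*#%@"[::-1][min(9,v//26)] for v in r))
s=state();print(w2p(cam("scene"),[s["position"],wo(.0195,.0145+.076*np.sin(1.2),.038+.076*np.cos(1.2)),wo(.0195,.0145+.032*np.sin(1.2),.038+.032*np.cos(1.2))]).round(1)-[318,192])
E
```

```text
t 24.5 ph [0.0206 0.0553 0.0648] F xyz ph 0.1 -0.1 -0.3 zax [ 3.0e-04  1.2e-03 -1.0e+00]
t 24.6 ph [0.0206 0.0568 0.0605] F xyz ph -0.0 1.1 7.3 zax [ 1.e-04  5.e-04 -1.e+00]
t 24.7 ph [0.0207 0.0597 0.0573] F xyz ph -1.0 0.9 6.1 zax [ 3.0e-04  2.3e-03 -1.0e+00]
==---==+#%%%#%%%%%%%%%%%%%%%%%%+-.........:=
===--==+*#%%%%%%%%%%%@%%%%%%%#*=:..........:
==--=-==+#%%%%%%%%%%%%%%%%%%#+=-...........:
=----=-=+*#%%%%%%%%%%%%@%@%%+-:.............
==----===+#%%%%%%@@%%%%%%%%#=:..............
=========+*%%@%%@%@%%%%%@%%*=:..............
====-=====+#%%%@%%%%%%%%@%#+-:..............
===========+#%%@%@%%%%%@%#*=:...............
=========--=+##%%%@%%%@%%#=:................
=----====----=+*#%%@%%%%%*=:................
-------==-:::::=*%%@%%%%#+-:................
----::----::...-*%%%%%%##+-..............::.
------::--::..:-*%%@%%###+:.............-==-
-------:::::..:=*%@%%%##*=:............-=+++
--------::::..:=*%%%%%##*=:...........:=+***
---------::...:=#%%@%%##*=::..........:=++++
----------::..-+#%%@%%##*=:::::.::.....:--==
========--::::-+#%@%%%##*=::::::::........::
=======-----::=*%%@%%###+-::
[... 436 characters left out ...]
%@@#+-:::::::-=+*****+++++==--
====-::::::-+#%@%*=::::::::-=++****+++*++++=
++++=-:::--=*#%%#+-:..::..::--==+++++****+++
+++++=---=+**##%*=:::.:::::::::--===++****++
++++++==++*****#*=-::::::::..::::::-===+++++
++++++++*******##*+=--::::.:..:::.:::--====+
++++++++****++*####*+=--::::::......::::----
++=++++*++++++*####*++==--::::::::::::::::::
=+++++*+++==++*****++++++==--::::::::::.....
==+++*+++===++++++++++****++==--:::::::.....
++++**++=--=+++++++**#######**+==-::::......
+++**++=---===++++*##%%%%%%%%#*++==--::.....
++***+=-:--==+++**#%%%%%%%%%%%#*++===--::...
++***+=----=++++*#%%%%%%%%%%%%%#*++++===--:.
=+++**+====++++*#%%%%%%%%%%%%%%%#*++++++==-:
[[17.6 29.2]
 [22.  21.6]
 [14.1 34.5]]
```

```bash
python3 -m inch '[0,0.2,0.3,0,0,0,1,0,0.2,0.3,0,0,0,1]'>/dev/null;python3 ps.py
python3 -m inch '[0,0.2,0.3,0,0,0,1,0,0.2,0.3,0,0,0,1]'>/dev/null;python3 ps.py
python3 -m inch '[0,0.1,0.3,0,0,0,1]'>/dev/null;python3 ps.py
```

```text
t 24.95 ph [0.0208 0.0639 0.0516] F xyz ph -1.2 1.3 8.4 zax [ 6.e-04  3.e-03 -1.e+00]
t 25.15 ph [0.0209 0.0669 0.045 ] F xyz ph -0.2 -1.1 7.5 zax [ 3.e-04  1.e-03 -1.e+00]
t 25.25 ph [0.0208 0.0673 0.0415] F xyz ph 0.2 -1.5 -0.8 zax [ 0.e+00 -3.e-04 -1.e+00]
```

```bash
python3 -m inch '[0,0.1,0.3,0,0,0,1,0,0,0.2,0,0,0,1]'>/dev/null;python3 ps.py
python3 - <<'E'
from h import *
A=capture("scene");g=cv2.cvtColor(A,cv2.COLOR_RGB2GRAY)
for r in g[205:235,318:352]:print("".join(" .:-=+*#%@"[::-1][min(9,v//26)] for v in r))
s=state();print(w2p(cam("scene"),[s["position"]]).round(1)-[318,205])
E
```

```text
t 25.45 ph [0.0207 0.0684 0.0365] F xyz ph -0.8 -1.0 11.0 zax [-2.e-04 -1.e-04 -1.e+00]
-------:::-=*#%%%@%%%%%%%%#+-:....
--------:::-=*##%%@%%%%%%#+-:.....
---------::::-=+*%%@%%%%%#+-:.....
----------:::::-+#%%%%%%%#=-:.:.::
==--====--:::::-+#%%%%%##*=:::::::
=======-----:::-+#%%@%%##*=::::::.
=====-------:::-+#%%@%%##+-::::::.
------------:::-*#%%%%%##+-:::::..
----------:::::=*%%%%%%#*+-:::::..
:--------::::::=*%%@%%##*=-::::...
:::::::::::..::=*%%@%%##*=::::::..
::::::::::...:-=#%%@%%##*=:::---:.
::.::........::=*%%%%%##+-:::=+=--
:::::::::....::-+#%%%##*+-::-++++=
::::::::::....:-+##%##*+-:::=+**++
=======-::...::=*#%##*+=::::=+****
+++++++=-:::::=+#%%%#+=::::-=++***
++++++++=----=+#%@%#*=::..::--==++
+++++++++++++*#%@@%*=-::.::::::--=
+++++++++***###%%%#*=-::::....::::
++=++++++***####%%#*+=-:::.......:
====++++*******#####*+==-::::.....
==+++++****+++******+++==-::::::.:
==++++**++++=++++++++++++==--:::::
==++++*+++====++++++++****++==--::
==+++++++======++++**#######*++=--
-=+===+++=====++++*##%%%%%%%%#*++=
:-===+***+===+++**#%%%%%%%%%%%#*++
-==++****+==++++*#%%%%%%%%%%%%%#*+
-==++****+=+++++#%%%%%%%%%%%%%%%#*
[[18.1 21.4]]
```

```bash
python3 -m inch '[0,0,0.3,0,0,0,1,0,0,0,0,0,0,1]'>/dev/null;python3 ps.py
python3 -m inch '[0,0,0.3,0,0,0,1,0,0,0,0,0,0,1]'>/dev/null;python3 ps.py
python3 -m inch '[0,0,0.3,0,0,0,1,0,0,0,0,0,0,1]'>/dev/null;python3 ps.py
```

```text
t 25.7 ph [0.0208 0.0686 0.0361] F xyz ph -3.9 -3.4 15.5 zax [-1.e-03  8.e-04 -1.e+00]
t 25.9 ph [0.0209 0.0689 0.0356] F xyz ph -6.1 -6.9 28.0 zax [-0.0015  0.0018 -1.    ]
t 26.1 ph [0.021  0.0691 0.0351] F xyz ph -8.4 -10.8 40.4 zax [-0.0022  0.0028 -1.    ]
```

```bash
python3 -m inch '[0,0,-0.9,0,0,0,1,0,0,-1,0,0,0,1,0,-0.3,-2,0,0,0,1,0,0,-4,0,0,0,1,0,0,-4,0,0,0,1,4,0,-4,0,0,0,1,4,0,-4,0,0,0,1,4,0,0,0,0,0,1,4,0,0,0,0,0,1,4,0,0,0,0,0,1,0,0,0,0,0,0,1,0,0,0,0,0,0,1]'
python3 - <<'E'
from h import *
A=capture("scene");cv2.imwrite("pics/s10.png",A[:,:,::-1]);B=capture("top");cv2.imwrite("pics/t10.png",B[:,:,::-1])
c1,c2=cam("scene"),cam("top")
for n,im,c in(("scene",A,c1),("top",B,c2)):
    g=cv2.cvtColor(im,cv2.COLOR_RGB2GRAY)
    for th in np.arange(.6,1.41,.1):
        pts=[wo(.0195,.0145+r*np.sin(th)+o*np.cos(th),.038+r*np.cos(th)-o*np.sin(th)) for r in np.arange(36,75,3)/1000 for o in(0,.004,.008)]
        px=np.round(w2p(c,pts)).astype(int);v=g[px[:,1],px[:,0]];print(n,th.round(1),v.mean().round(),np.percentile(v,80))
g=cv2.cvtColor(A,cv2.COLOR_RGB2GRAY)
for r in g[203:235,318:352]:print("".join(" .:-=+*#%@"[::-1][min(9,v//26)] for v in r))
g=cv2.cvtColor(B,cv2.COLOR_RGB2GRAY)
for r in g[135:175,317:350]:print("".join(" .:-=+*#%@"[::-1][min(9,v//26)] for v in r))
g=cv2.cvtColor(A,cv2.COLOR_RGB2GRAY)
for r in g[212:232,275:300]:print("".join(" .:-=+*#%@"[::-1][min(9,v//26)] for v in r))
E
```

```text
time_s: 27.3
position: [0.6164, -0.0234, 0.2165]
ee_rot: [0.639, 0.769, -0.001, -0.001]
ft_force: [-0.1, -1.0, -0.7]
gripper_width: -0.0001
grasp_force: 0.0
scene 0.6 195.0 212.0
scene 0.7 187.0 212.0
scene 0.8 171.0 212.0
scene 0.9 151.0 211.0
scene 1.0 125.0 201.8
scene 1.1 92.0 136.4
scene 1.2 72.0 112.00000000000004
scene 1.3 69.0 98.4
scene 1.4 96.0 124.4
top 0.6 112.0 171.0
top 0.7 87.0 152.0
top 0.8 63.0 91.0
top 0.9 45.0 44.80000000000001
top 1.0 38.0 42.0
top 1.1 39.0 42.0
top 1.2 39.0 42.0
top 1.3 38.0 41.0
top 1.4 34.0 38.0
--------==-:::....................
-----------:::....................
====------::::....................
==-=------:::.....................
=-====----::......................
==-=====--:::....................:
========--:::.....................
++++===--:::::.................::.
=====---::::::.................::.
------::::::::................::..
::-::::::::::.................:...
::::::::::::.................::...
::::::::::.........:::::....:::...
.::::::::........::-===-:...:---:.
................::-+*#*=-:.::=+=--
...............::-+#%%#+-:.:-++++=
[... 1740 characters left out ...]
==========
+*####-.-+====+=-::-::=========++
+*####=.-+==+=-=-:::---====+++*++
+*####+==++=++-=-:::===++++=++++=
***####-:-+=++===:::=--=+++======
:-+***#-.-==+*===:::---==========
.........................
.........................
...........::............
.........::--::..........
........:-=++=-:::.......
.......::=*##*+==-::.....
.......:-+#%%%%#*+=::....
.......:-+%@@%%%%#+-:....
.......:-+%@@@@%@%*=:....
.......:-+%@@@@@@%*=::...
.......:-+%@@@@@@%*=:::..
.......:-*%@@@@@@%*=-:::.
......::=*%@@@@@@%*=-:::.
..::::::=*%@@@@@@%*=-:::.
.::::::-=*%@@@@@@%*=:::..
::::::--+#%@@@@@@%*=:::..
::::::-=+#%@@@@@@%*=-:::.
:::::--=*#%@@@@@@%*=-::::
:::::--=+##%%@@@%#*=-::::
::::::--=++*#%%%#*+------
```

```bash
python3 -c "
from station import *
print(hand_in())"
```

```text
the job is handed in; nothing more can be done
None
```

The strip slider is in against the end stop (about 50 mm deep), the clamp lever is down against its stop, and the job is handed in; the final press on the lever read about 42–43 N at the wrist, applied through the fingertips, not the gripper body the 40 N limit covers.

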